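Inspect the stained dish through a hand magnifier

ROBOT

A 6-joint arm with a two-finger parallel gripper is mounted at the origin on a cart in front of the work surface, level with it; the furniture and walls round the work are solid. World frame = base frame: x ahead of the robot, y to its left, z up, the work surface at z = 0. Lengths are in m, angles in rad, forces in N, time in s.
With the tool pointing down it reaches from about 0.375 to 0.975 m from the base axis. Payload 3.8 kg.
Tool frame: the origin (TCP) lies at the very end of the fingers, on their centre line; the grasp point (between the pads) lies bot.grasp_offset behind it (bot.grasp_offset is the distance from the TCP to the grasp point, in m); y points along the fingers, x is the direction in which the jaws open and shut, and the axes are right-handed (so a half turn about y gives the same grasp; the last joint's range is limited). The gripper opens to 85 mm and grips with 20 to 120 N. Pads are 22 mm wide; open, the fingers measure 114 mm over their backs; the gripper's body (76 mm by 85 mm) begins 54 mm behind the grasp point. The pads swing forward as they close: fully open they stand 13 mm farther back than shut.
Start: joints at [-1.175, 0.264, 1.604, -0, 1.274, -0.037], TCP at [0.283, -0.613, 0.231] pointing down, gripper open.
Joint ranges: [-2.63, 2.63], [-0.94, 2.18], [0.31, 2.57], [-1.31, 4.45], [0, 2.66], [-2.55, 2.55]. Speed limits (rad/s): [2.57, 2.57, 3.14, 3.14, 3.14, 3.14].

INTERFACE

Orientations are given as a rotation vector (axis times angle).
In Python, from workcell import sensors, read_camera, job, bot gives the robot as it stands.
- The arm moves only by the tool arm_command, never from a script. Its argument "deltas" is a list of rows, each a list of 4 numbers: the shift along the tool's x, y, z in m, then the turn about the tool's y in rad. A call has 1 to 20 rows; each row shifts and turns the commanded pose from where the row before left it, along the tool's axes as they then stand; what a row does not reach is not made up. A row lasts 1/8 s, in which the tool goes at most 62.5 mm and 10.7 degrees, less where a joint would pass 70% of its speed; a pose out of reach is approached as far as the arm can. A call is refused whole if a number of a shift passes 0.0625 or a number of a turn 0.188, either way. A call with a gripper value outside its range is refused whole. "fingers" is the finger opening in m, from 0 to 0.0854, set as the call begins (left out, the last holds). The fingers move at their own pace and stop on an object; "newtons" is the grip in N (left out, the last holds). Time passes only in rows, so rows that do not move let the fingers close. It gives the time, the measured TCP pose, the force and the opening at its end, in the units of the state.
- sensors.read_state(): the state, without advancing time (a new reading comes with each control period).
- read_camera(name): name is "side" or "top" or "wrist"; returns a dict with "color" (420x560x3 uint8, red, green, blue), "vfov" (degrees; the focal length in pixels is half the picture's height over the tangent of half this angle, whatever the lens; pixels are square), "cx", "cy" (the principal point, pixels), "R" (3x3) and "t" (3): a world point X has camera coordinates R X + t; the wrist camera has in their place "T_tool_cam" (4x4, takes a point from camera to tool coordinates, whose origin is the TCP and whose axes are the tool frame's). Camera axes: x right, y down, z forward; pixel columns grow to the right and rows downward; lengths in m; the calibration is good to about 2 mm. A picture is of the moment at which its call begins: read the wrist's pose just before it. There is no depth.
- job.finish_job(): hands the job in, once; it reports no verdict.
The state is a dict: "time": time; "q": joint angles; "joint_vel": joint speeds; "joint_torque": joint torques, N m; "tool_pos": TCP position; "tcp_rot": TCP orientation; "wrist_force": force on the tool from outside, world axes, zero at the start; "torque": the same for the moment, N m; "width": opening from 0.0 (shut) to 1.0 (fully open).
Only numpy, scipy, OpenCV 4.12 (cv2) and the standard library are available. Lean on these libraries where they do the work, as an engineer would, in place of code of your own. Each camera call takes 0.05 s, during which the arm holds its last target.

TASK

Only one of the two petri dishes has been stained: the one that has the red-capped dropper bottle standing right behind it. Pick up the hand magnifier and hold it level and still over the middle of that dish, its lens at the height of the red collar on the focus post, and finish while still holding it there in the gripper, resting on nothing. Do not disturb the dishes, the dropper bottles or the focus post and its collar.

Things in the scene. Friction and masses are not known exactly. Their poses are not given: they have to be found in the camera images.
- magnifier: Loose hand magnifier, 0.12 kg, lying flat on the worktop. Origin on its underside, below the grip; x along the handle to the lens, z up, square to the lens. Grip: black bar with flat upright sides, 18 mm wide (y), 22 high (z 0 to 22), x = -56 to +22 mm, steel end cap to x = -64. A thin neck leads to a dark round rim, 72 mm outer diameter, z 0 to 12 mm, with a clear lens, centred at x = +85.
- lens (a point): Centre of the magnifier's lens, at [85, 0, 6] mm in the magnifier's frame, on the lens's middle plane.
- petri_1: Loose closed petri dish with grey-green contents, 61 mm in diameter, 15 mm high; origin at the centre of its underside, on the worktop.
- petri_2: Loose closed petri dish with pinkish contents, 61 mm in diameter, 15 mm high; origin at the centre of its underside, on the worktop. The two dishes' places may be swapped.
- dropper_red: Loose dropper bottle, 33 mm in diameter, 100 mm tall, brown with a red cap ring under its black rubber teat; origin at the centre of its underside. It stands 75 to 95 mm behind (farther from the robot than) the stained dish.
- dropper_black: Loose dropper bottle of the same size, with a black cap ring and black teat; origin at the centre of its underside. It stands 75 to 95 mm behind the other dish.
- focus_post: Fixed slim steel post, 10 mm in diameter and 220 mm tall with a black ball on top and a grey round foot 64 mm across, standing behind and between the dishes; origin at the centre of its underside, on the worktop.
- mark (a point): Centre of the red collar on the focus post (28 mm in diameter, 10 mm high, small brass screw at its side); its height above the worktop, 90 to 170 mm, is the height at which the centre of the lens must be held. The collar would slide on the post if pushed and must not be.
Mind the look-alikes: they are no part of the job. What is shaped like the petri_2 but turquoise is not meant.

How it is judged:
By the outcome, as a careful person would: the job done as asked, in the order asked, and still so for the second after the job is handed in, while the arm keeps its last pose, push and grip.
It also fails if it takes over 32 s, if anything falls off the work surface, if the arm or the gripper's body presses on something with over 40 N, if the wrist force passes 120 N, or if a joint passes its speed limit or range.

## Working session

There is one attempt and no reset: what is moved stays moved. The work goes in short steps, Python scripts to look and compute and a tool call to move; the robot and the scene stay as the last step left them, time stands still between calls to the robot, and variables do not carry over. Pictures are saved under pics/ and viewed, and the job is handed in when it is done.

Besides the shell and the picture viewer there is one more tool, called after "Emit:" as a command line: name --pt "numbers of a row" for each row, then --argument value for the rest. arm_command: Moves the arm, as the interface text tells. Its arguments: {"type":"object","properties":{"deltas":{"type":"array"},"fingers":{"type":"number"},"newtons":{"type":"number"}},"required":["deltas"]}

```bash
mkdir -p pics; ls; cat > h.py <<'E'
import numpy as np, cv2, json, pickle
from workcell import sensors, read_camera, job, bot
def snap(n,f):
    s=sensors.read_state(); c=read_camera(n); c['state']=s
    cv2.imwrite('pics/%s.png'%f,c['color'][:,:,::-1]); pickle.dump(c,open('pics/%s.pkl'%f,'wb')); return c
def foc(c): return c['color'].shape[0]/2/np.tan(np.radians(c['vfov'])/2)
def RT(c):
    if 'R' in c: return np.array(c['R']),np.array(c['t'])
    s=c['state']; Rt=cv2.Rodrigues(np.array(s['tcp_rot'],float))[0]
    T=np.array(c['T_tool_cam']); Rc=Rt@T[:3,:3]; p=Rt@T[:3,3]+np.array(s['tool_pos'])
    return Rc.T,-Rc.T@p
def ray(c,u,v):
    R,t=RT(c); f=foc(c); d=R.T@np.array([(u-c['cx'])/f,(v-c['cy'])/f,1]); return -R.T@t,d/np.linalg.norm(d)
def onz(c,u,v,z):
    o,d=ray(c,u,v); return o+d*(z-o[2])/d[2]
def proj(c,X):
    R,t=RT(c); p=R@np.array(X)+t; f=foc(c); return p[0]/p[2]*f+c['cx'],p[1]/p[2]*f+c['cy']
def tri(c1,a,c2,b):
    o,d=ray(c1,*a);p,e=ray(c2,*b)
    s=np.linalg.lstsq(np.c_[d,-e],p-o,rcond=None)[0]
    A=o+d*s[0];B=p+e*s[1]; return (A+B)/2,np.linalg.norm(A-B)
def load(f): return pickle.load(open('pics/%s.pkl'%f,'rb'))
E
python3 - <<'E'
from h import *
for n in ['side','top']:
    c=snap(n,n+'0'); R,t=RT(c); print(n,-R.T@t,c['vfov'],R[2])
print(sensors.read_state(),bot.grasp_offset,[x for x in dir(bot) if x[0]!='_'])
E
```

```text
pics
side [ 0.39662802 -0.749103    0.46628638] 55.33833557738536 [ 0.25350142  0.86150708 -0.43993475]
top [ 0.45229489 -0.00799458  0.96641369] 56.43225801315575 [ 1.86300353e-01 -5.40438742e-04 -9.82492690e-01]
{'time': 0.1, 'q': array([-1.17489085e+00,  2.64696556e-01,  1.60526782e+00, -4.81463539e-05,
        1.27372822e+00, -3.68676978e-02]), 'joint_vel': array([-0.00017581,  0.00091091, -0.00291299,  0.00046621, -0.00099914,
        0.00096829]), 'joint_torque': array([ 7.72671283e-04, -5.16705894e+01, -3.68589520e+01, -3.93447408e-05,
        6.33816817e-03,  3.39980886e-06]), 'tool_pos': array([ 0.28282729, -0.61213479,  0.23005751]), 'tcp_rot': array([-1.3822215 ,  0.88606704, -0.88318989]), 'wrist_force': array([-0.00033098,  0.31300377, -0.00420945]), 'torque': array([0.00948647, 0.02140971, 0.07182406]), 'width': 0.995270161571702} 0.0187 ['MotionError', 'grasp_offset']
```

View pics/side0.png

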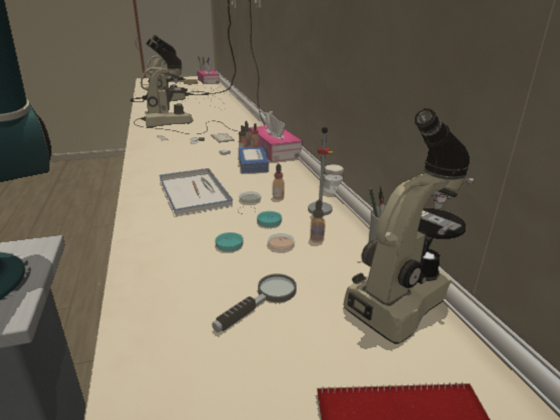

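View pics/top0.png

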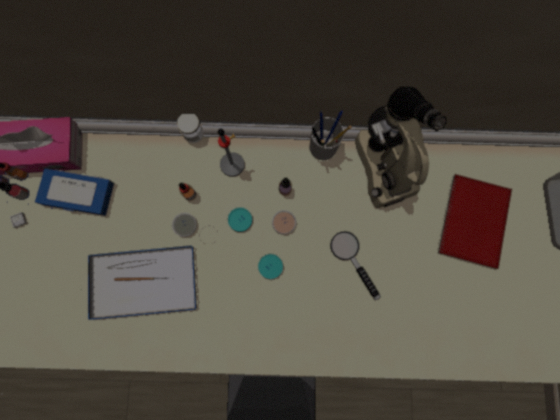

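```bash
python3 - <<'E'
from h import *
s=load('side0')['color'][:,:,::-1]; t=load('top0')['color'][:,:,::-1]
a=cv2.resize(s[115:255,200:360],(560,490),interpolation=cv2.INTER_CUBIC)
b=cv2.resize(t[120:300,160:400],(800,600),interpolation=cv2.INTER_CUBIC); b=np.clip(b*1.6,0,255).astype(np.uint8)
cv2.imwrite('pics/sc.png',a);cv2.imwrite('pics/tc.png',b)
E
```

```text
(no output)
```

View pics/sc.png

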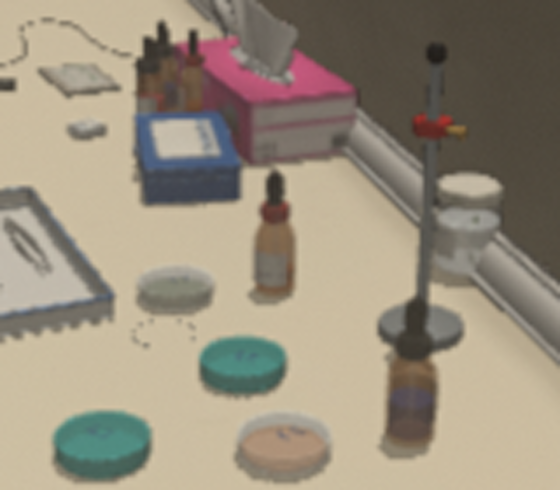

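View pics/tc.png

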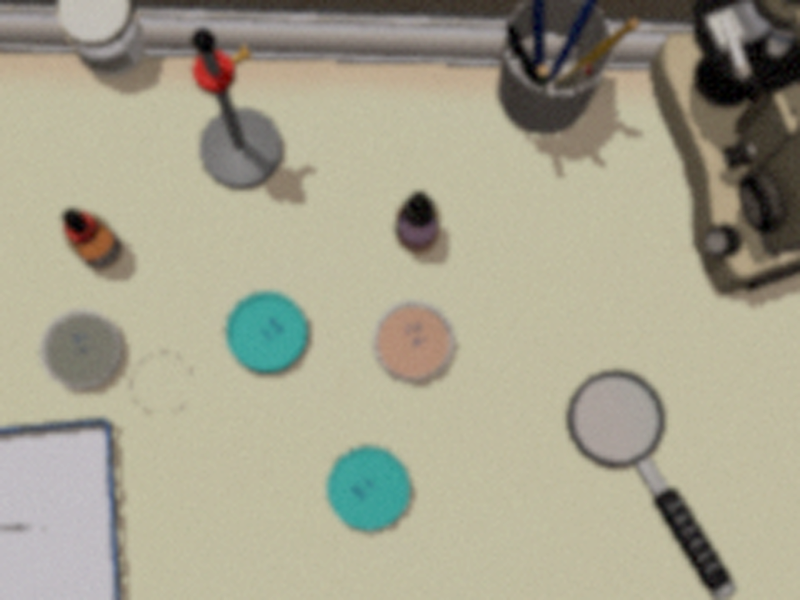

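The crops show four dish-like objects in the top view: grey-green (185,226), pink (285,223) and two turquoise decoys (240,220 and 271,266). The red-ringed bottle (187,190) stands right behind the grey-green dish, and the black one (286,186) behind the pink, so petri_1 is the target. Next I'll measure.

```bash
python3 - <<'E'
from h import *
s=load('side0');t=load('top0')
def red(c,x0,y0,x1,y1):
    h=cv2.cvtColor(c['color'],cv2.COLOR_RGB2HSV); m=((h[...,0]<7)|(h[...,0]>172))&(h[...,1]>150)&(h[...,2]>70)
    k=np.zeros_like(m);k[y0:y1,x0:x1]=1; m&=k; n,l,st,ce=cv2.connectedComponentsWithStats(m.astype(np.uint8)); i=1+np.argmax(st[1:,4]); return st[i],ce[i]
a=red(s,310,140,345,165);b=red(t,210,125,240,155);print(a,b)
P,e=tri(s,a[1],t,b[1]);print('collar',P,e)
# foot of post
h=cv2.cvtColor(t['color'],cv2.COLOR_RGB2HSV)
# dish
def dish(x0,y0,x1,y1,z):
    g=t['color'][y0:y1,x0:x1].astype(float); bg=np.median(t['color'][y0:y1,x0:x1].reshape(-1,3),0)
    return g
for nm,(x,y) in {'p1':(185,226),'p2':(285,223)}.items():
    w=t['color'][y-20:y+20,x-20:x+20]; lab=cv2.cvtColor(w,cv2.COLOR_RGB2LAB).astype(float)
    bg=np.median(np.r_[lab[0],lab[-1],lab[:,0],lab[:,-1]],0)
    m=(np.linalg.norm(lab-bg,axis=2)>14).astype(np.uint8); m=cv2.morphologyEx(m,cv2.MORPH_CLOSE,np.ones((3,3)))
    m=cv2.morphologyEx(m,cv2.MORPH_OPEN,np.ones((3,3)))
    cs=cv2.findContours(m,0,1)[0]; c=max(cs,key=cv2.contourArea); el=cv2.fitEllipse(c); u,v=el[0][0]+x-20,el[0][1]+y-20
    print(nm,u,v,el[1],onz(t,u,v,.012), 'px 61mm', np.hypot(*(np.array(proj(t,[.6,.03,.015]))-proj(t,[.6,-.031,.015]))))
    print([np.array(proj(s,onz(t,u,v,.012)))])
# magnifier
w=t['color'][225:305,325:390];g=cv2.cvtColor(w,cv2.COLOR_RGB2GRAY)
m=(g<85).astype(np.uint8)
n,l,st,ce=cv2.connectedComponentsWithStats(m)
for i in range(1,n):
    if st[i,4]>20: 
        pts=np.argwhere(l==i)[:,::-1].astype(np.float32)+[325,225]; r=cv2.minAreaRect(pts.astype(np.float32)); el=cv2.fitEllipse(pts.astype(np.float32)); print(st[i],ce[i]+[325,225],r)
cv2.imwrite('pics/m.png',cv2.resize(np.hstack([w[:,:,::-1],cv2.merge([m*255]*3)]),None,fx=6,fy=6))
for nm,X in {'bot R':(187,190),'bot B':(286,186)}.items(): print(nm,onz(t,*X,.06))
print('foot',onz(t,232.5,164.5,.01))
E
```

```text
(array([318, 148,  11,   6,  39], dtype=int32), array([323.12820513, 150.33333333])) (array([218, 138,   9,   9,  42], dtype=int32), array([221.26190476, 142.80952381]))
collar [0.76924428 0.12199436 0.15661395] 0.005513402088619277
p1 185.33015251159668 225.5132541656494 (23.98192024230957, 26.40892791748047) [0.60462173 0.22257384 0.012     ] px 61mm 24.810605512690255
[array([248.74564479, 195.37646415])]
p2 284.1725330352783 223.00298309326172 (23.70261573791504, 24.65779685974121) [ 0.61796644 -0.02113452  0.012     ] px 61mm 24.810605512690255
[array([279.06062681, 239.05330869])]
[  5   6  30  30 228] [344.77631579 245.89035088] ((344.5000305175781, 245.50003051757812), (29.698482513427734, 28.284271240234375), 45.0)
[ 30  41  25  34 318] [367.46226415 282.04402516] ((367.3988952636719, 281.93817138671875), (38.47792434692383, 8.797983169555664), 57.9946174621582)
bot R [0.68276753 0.21322864 0.06      ]
bot B [ 0.69958993 -0.0225466   0.06      ]
foot [0.76583205 0.11443113 0.01      ]
```

View pics/m.png

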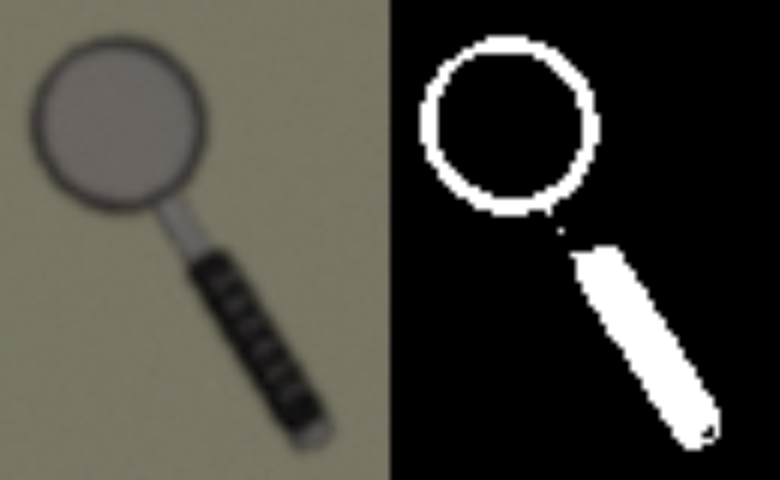

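```bash
cat >> h.py <<'E'
def plan(xyz,ax):
    "tool-frame shift (x,y,z) at present orientation and turn about tool y so that tool x || ax (mod pi); prints both options"
    s=sensors.read_state(); R=cv2.Rodrigues(np.array(s['tcp_rot'],float))[0]; p=np.array(s['tool_pos'])
    d=R.T@(np.array(xyz)-p); a=R.T@np.r_[ax,0]; th=np.arctan2(-a[2],a[0]); 
    th=(th+np.pi/2)%np.pi-np.pi/2
    print('pos',p,'shift',d.round(4),'turn',round(th,3),'q',np.round(s['q'],3),'toolxyz rows',R.T.round(3).tolist())
E
python3 - <<'E'
from h import *
t=load('top0');s=load('side0')
L=onz(t,344.6,245.65,.008); G=onz(t,367.4,281.95,.018)
print(L,G,np.linalg.norm((L-G)[:2])) # expect ~.102
d=(L-G)[:2];d/=np.linalg.norm(d);print('dir',d,np.degrees(np.arctan2(d[1],d[0])))
O=L[:2]-.085*d; print('origin',O, proj(s,[*L[:2],.012]),proj(s,[*O,.022]))
plan([*(O+.005*d),.2],[-d[1],d[0]])
E
```

```text
[ 0.56643784 -0.17126758  0.008     ] [ 0.47953307 -0.22390316  0.018     ] 0.10160187943176938
dir [0.85534604 0.5180571 ] 31.20201538632275
origin [ 0.49373342 -0.21530243] (np.float64(275.57634991615885), np.float64(283.1402195568894)) (np.float64(241.6963193160461), np.float64(300.8212137467805))
pos [ 0.28282729 -0.61213479  0.23005751] shift [-0.2723  0.0306  0.3629] turn -0.112 q [-1.175  0.265  1.605 -0.     1.274 -0.037] toolxyz rows [[0.419, -0.908, -0.002], [-0.001, 0.002, -1.0], [0.908, 0.419, 0.0]]
```

Emit:
arm_command --pt "-0.0272 0 0.0363 0" --pt "-0.0272 0 0.0363 0" --pt "-0.0272 0 0.0363 0" --pt "-0.0272 0 0.0363 0" --pt "-0.0272 0 0.0363 0" --pt "-0.0272 0 0.0363 0" --pt "-0.0272 0 0.0363 0" --pt "-0.0272 0 0.0363 0" --pt "-0.0272 0 0.0363 0" --pt "-0.0272 0 0.0363 0" --pt "0 0 0 -0.112" --pt "0 0 0 0" --pt "0 0 0 0" --fingers 0.06

```text
time: 1.72
tool_pos: [0.4982, -0.2138, 0.231]
tcp_rot: [-1.418, 0.801, -0.801]
wrist_force: [0.6, -0.1, -0.6]
width: 0.7
```

```bash
python3 - <<'E'
from h import *
c=snap('wrist','w1'); R,t=RT(c); print(-R.T@t,R[2],c['vfov'])
w=c['color']
print(proj(c,[.5664,-.1713,.008]),proj(c,[.4937,-.2153,.022]))
E
```

```text
[ 0.56168108 -0.17423869  0.37351599] [-0.25263086 -0.15310546 -0.95537237] 62.83367708443708
(np.float64(291.04784891403136), np.float64(99.2117398384104)) (np.float64(291.142163306629), np.float64(184.51456284437424))
```

View pics/w1.png

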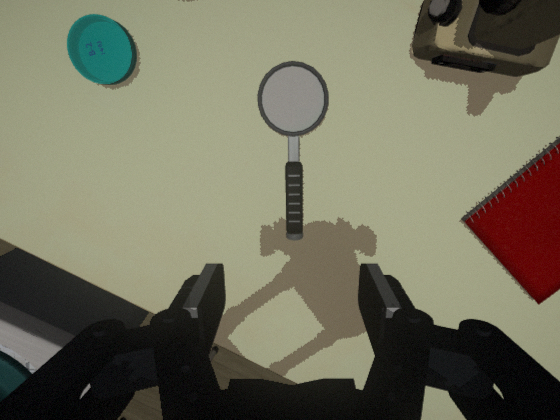

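Wrist view: the lens is at about (293,99) and the grip runs down column 294, only 2–3 px from the prediction. I'll refine it.

```bash
python3 - <<'E'
from h import *
c=load('w1'); g=cv2.cvtColor(c['color'],cv2.COLOR_RGB2GRAY)
w=g[45:245,240:350]; m=(w<100).astype(np.uint8); n,l,st,ce=cv2.connectedComponentsWithStats(m)
for i in range(1,n):
    if st[i,4]>100: print(st[i],ce[i]+[240,45])
ring=max((cc for cc in cv2.findContours((m[:93]),0,1)[0]),key=cv2.contourArea)
el=cv2.fitEllipse(ring);print(el)
L=onz(c,el[0][0]+240,el[0][1]+45,.010)
# handle: front end & rear end of black at z=.022
ys=[165,180,195,210,225]; P=[]
for y in ys:
    xs=np.where(g[y,275:312]<110)[0]+275; P.append(onz(c,(xs.min()+xs.max())/2,y,.018)); print(y,xs.min(),xs.max())
col=g[150:245,294]; r=np.where(col<90)[0]+150; print(r.min(),r.max(), onz(c,294,r.min()-.5,.022), onz(c,295,r.max()+.5,.022))
P=np.array(P); vx=cv2.fitLine(P[:,:2].astype(np.float32),2,0,.01,.01).ravel();print('L',L,'line',vx)
d=L[:2]-P.mean(0)[:2];d/=np.linalg.norm(d);print(d,np.degrees(np.arctan2(d[1],d[0])))
O=L[:2]-.085*d;print('O',O); f=onz(c,294,r.min()-.5,.022)[:2]; print('front x along',(f-O)@d,'exp .022')
plan([*(O+.008*d),.004],[-d[1],d[0]])
E
```

```text
[  18   16   71   76 1000] [293.096  97.828]
[  45  116   19   80 1335] [293.93108614 200.37378277]
((52.739009857177734, 53.38100814819336), (70.07960510253906, 74.33673858642578), 177.83987426757812)
165 285 302
180 286 302
195 286 302
210 286 302
225 275 311
162 239 [ 0.51584122 -0.20535267  0.022     ] [ 0.44305799 -0.25082114  0.022     ]
L [ 0.567932   -0.17236043  0.01      ] line [ 0.8585534   0.5127241   0.48417225 -0.22423711]
[0.85014968 0.52654109] 31.772046485849263
O [ 0.49566928 -0.21711643]
front x along 0.023343269543615822 exp .022
pos [ 0.49819304 -0.2139902   0.23106671] shift [0.0014 0.2271 0.0043] turn -0.012 q [-0.452  0.013  1.888 -0.     1.241  0.577] toolxyz rows [[0.516, -0.856, -0.0], [-0.0, 0.0, -1.0], [0.856, 0.516, -0.0]]
```

Emit:
arm_command --pt "0.0014 0.045 0.0043 -0.012" --pt "0 0.045 0 0" --pt "0 0.045 0 0" --pt "0 0.04 0 0" --pt "0 0.03 0 0" --pt "0 0.015 0 0" --pt "0 0.005 0 0" --pt "0 0 0 0" --pt "0 0 0 0" --fingers 0.05

```text
time: 2.9
tool_pos: [0.5041, -0.2132, 0.0077]
tcp_rot: [-1.422, 0.788, -0.792]
wrist_force: [-0.2, -0.2, 0.6]
width: 0.584
```

```bash
python3 - <<'E'
from h import *
c=snap('wrist','w2')
E
```

```text
(no output)
```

View pics/w2.png

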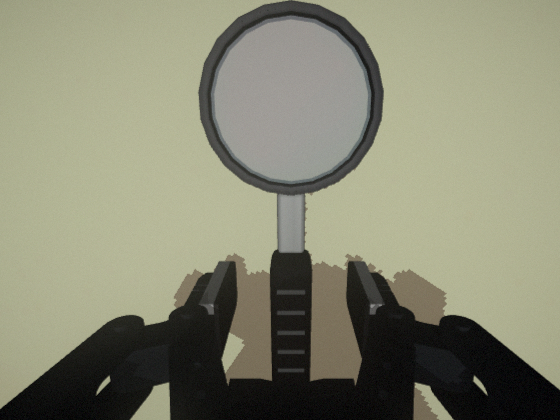

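The grip (column 291) is centred between the pads (235 and 348). I'll go down 3 mm and close.

Emit:
arm_command --pt "0 0.0035 0 0" --pt "0 0 0 0"

```text
time: 3.2
tool_pos: [0.5028, -0.2125, 0.0028]
tcp_rot: [-1.422, 0.79, -0.79]
wrist_force: [-0.3, 0.8, 0.0]
width: 0.587
```

Emit:
arm_command --pt "0 0 0 0" --pt "0 0 0 0" --pt "0 0 0 0" --pt "0 0 0 0" --pt "0 0 0 0" --pt "0 0 0 0" --fingers 0.0 --newtons 70

```text
time: 3.95
tool_pos: [0.5032, -0.2127, 0.0031]
tcp_rot: [-1.422, 0.79, -0.79]
wrist_force: [-0.3, -0.7, 3.7]
width: 0.189
```

Emit:
arm_command --pt "0 -0.01 0 0" --pt "0 -0.03 0 0" --pt "0 -0.04 0 0" --pt "0 -0.04 0 0" --pt "0 -0.03 0 0" --pt "0 0 0 0" --pt "0 0 0 0"

```text
time: 4.82
tool_pos: [0.502, -0.2121, 0.1515]
tcp_rot: [-1.423, 0.792, -0.788]
wrist_force: [-0.4, 0.1, -1.6]
width: 0.194
```

```bash
python3 - <<'E'
from h import *
c=snap('wrist','w3')
c=snap('side','s3')
plan([.45,.1,.2],[-.52,.85])
E
```

```text
pos [ 0.50146127 -0.21185941  0.15057378] shift [-0.2921 -0.0487  0.121 ] turn 0.008 q [-0.445  0.086  1.966 -0.     1.093  0.568] toolxyz rows [[0.528, -0.849, -0.003], [-0.004, 0.002, -1.0], [0.849, 0.528, -0.002]]
```

View pics/w3.png

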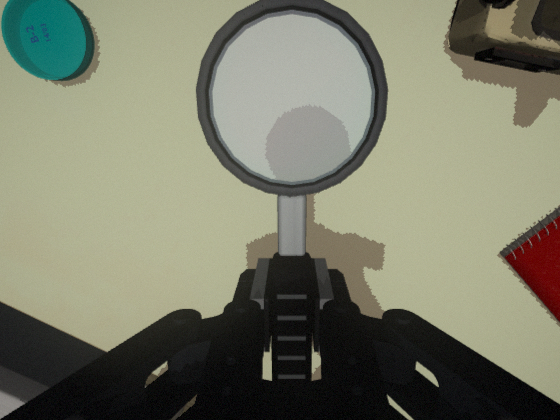

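View pics/s3.png

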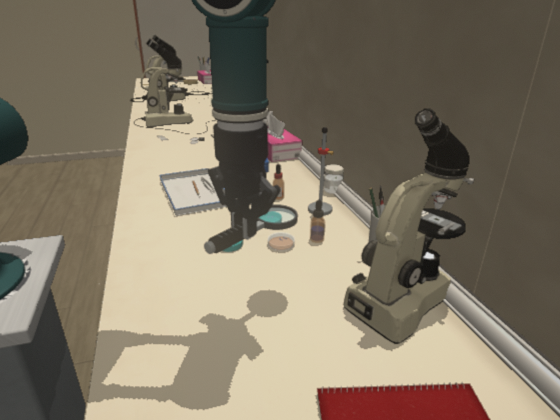

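Grasp is good and level, with the ring's position unchanged. I'll raise and swing over for a wrist look at the collar and dish.

Emit:
arm_command --pt "-0.0275 -0.015 0.011 0" --pt "-0.0275 -0.015 0.011 0" --pt "-0.0275 -0.015 0.011 0" --pt "-0.0275 -0.015 0.011 0" --pt "-0.0275 -0.015 0.011 0" --pt "-0.0275 -0.015 0.011 0" --pt "-0.0275 -0.015 0.011 0" --pt "-0.0275 -0.015 0.011 0" --pt "-0.0275 -0.015 0.011 0" --pt "-0.0275 -0.015 0.011 0" --pt "0 0 0 0" --pt "0 0 0 0"

```text
time: 6.42
tool_pos: [0.4504, 0.0787, 0.3012]
tcp_rot: [-1.425, 0.791, -0.788]
wrist_force: [-0.4, 0.4, -2.0]
width: 0.189
```

```bash
python3 - <<'E'
from h import *
c=snap('wrist','w4')
for X in [[.7675,.117,.157],[.6046,.2226,.015],[.766,.1144,0],[.766,.1144,.22],[.683,.213,.1]]: print(proj(c,X))
E
```

```text
(np.float64(514.6540498816165), np.float64(-263.28608970086873))
(np.float64(254.5499281723093), np.float64(-24.273135652361788))
(np.float64(422.6119590562711), np.float64(-107.11109140144984))
(np.float64(605.9987618588325), np.float64(-401.8178401345318))
(np.float64(304.20368361754885), np.float64(-153.24186502584845))
```

View pics/w4.png

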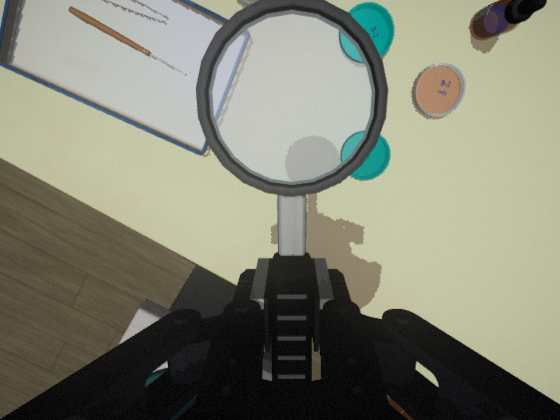

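```bash
python3 - <<'E'
from h import *
c=load('w4'); p0=c['state']['tool_pos'].copy()
for x,y,z in [(.5,.1,.38),(.52,.12,.38),(.52,.08,.36),(.54,.1,.34),(.5,.14,.4),(.52,.14,.38),(.54,.16,.38),(.56,.16,.36),(.54,.14,.36)]:
    c['state']['tool_pos']=np.array([x,y,z]); print((x,y,z),[np.round(proj(c,X)).tolist() for X in [[.766,.115,.157],[.766,.1144,0],[.766,.1144,.22],[.6046,.2226,.015]]])
E
```

```text
(0.5, 0.1, 0.38) [[438.0, -85.0], [390.0, -22.0], [476.0, -132.0], [256.0, 43.0]]
(0.52, 0.12, 0.38) [[442.0, -48.0], [393.0, 2.0], [478.0, -84.0], [261.0, 65.0]]
(0.52, 0.08, 0.36) [[414.0, -88.0], [372.0, -22.0], [448.0, -139.0], [233.0, 46.0]]
(0.54, 0.1, 0.34) [[427.0, -60.0], [379.0, -1.0], [466.0, -105.0], [237.0, 67.0]]
(0.5, 0.14, 0.4) [[463.0, -47.0], [409.0, 1.0], [502.0, -81.0], [282.0, 62.0]]
(0.52, 0.14, 0.38) [[459.0, -34.0], [405.0, 11.0], [499.0, -67.0], [274.0, 73.0]]
(0.54, 0.16, 0.38) [[461.0, 0.0], [408.0, 33.0], [501.0, -23.0], [278.0, 95.0]]
(0.56, 0.16, 0.36) [[457.0, 15.0], [403.0, 45.0], [498.0, -6.0], [270.0, 107.0]]
(0.54, 0.14, 0.36) [[454.0, -20.0], [400.0, 21.0], [496.0, -51.0], [265.0, 86.0]]
```

Emit:
arm_command --pt "-0.0026 -0.0115 0.026 0" --pt "-0.0026 -0.0115 0.026 0" --pt "-0.0026 -0.0115 0.026 0" --pt "-0.0026 -0.0115 0.026 0" --pt "-0.0026 -0.0115 0.026 0" --pt "-0.0026 -0.0115 0.027 0" --pt "0 0 0 0" --pt "0 0 0 0"

```text
time: 7.48
tool_pos: [0.5755, 0.1741, 0.3702]
tcp_rot: [-1.425, 0.793, -0.79]
wrist_force: [-0.5, 0.1, -2.0]
width: 0.189
```

```bash
python3 - <<'E'
from h import *
c=snap('wrist','w5')
for X in [[.767,.117,.157],[.6046,.2226,.015],[.766,.1144,0]]: print(proj(c,X))
E
```

```text
(np.float64(451.8720908352577), np.float64(40.00808960269481))
(np.float64(273.53330341987254), np.float64(122.52227023921648))
(np.float64(401.9368197359285), np.float64(62.064599693891125))
```

View pics/w5.png

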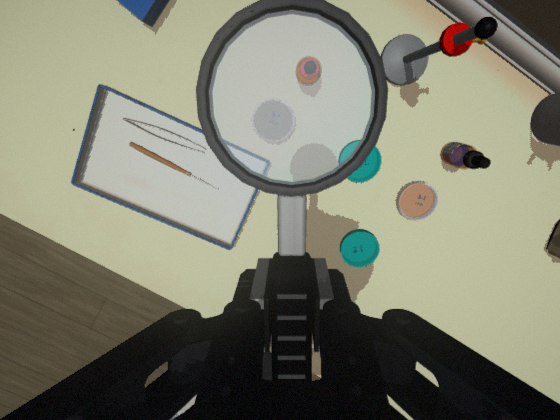

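The wrist view shows the dish at (273,121), as predicted, with the foot at (404,59), ball at (486,28) and collar at (457,40). I'll work out the collar height from these and from both fixed views.

```bash
python3 - <<'E'
from h import *
w=load('w5');s=load('side0');t=load('top0')
cs={'w':(w,(435,15,480,65)),'s':(s,(310,140,345,165)),'t':(t,(210,125,240,155))}
out=[]
for k,(c,b) in cs.items():
    h=cv2.cvtColor(c['color'],cv2.COLOR_RGB2HSV).astype(int); x0,y0,x1,y1=b
    m=((h[...,0]<8)|(h[...,0]>170))&(h[...,1]>120)&(h[...,2]>45); m=m[y0:y1,x0:x1].astype(np.uint8)
    n,l,st,ce=cv2.connectedComponentsWithStats(m);i=1+np.argmax(st[1:,4]); r=st[i]; p=np.argwhere(l==i)[:,::-1]; rc=cv2.minEnclosingCircle(p.astype(np.float32))
    print(k,r[:4]+[x0,y0,0,0],r[4],ce[i]+[x0,y0],rc)
    out.append((k,c['color'][y0:y1,x0:x1,::-1]))
ims=[cv2.resize(im,None,fx=8,fy=8,interpolation=cv2.INTER_NEAREST) for k,im in out]
H=max(i.shape[0] for i in ims); W=sum(i.shape[1] for i in ims); o=np.zeros((H,W,3),np.uint8);x=0
for i in ims: o[:i.shape[0],x:x+i.shape[1]]=i;x+=i.shape[1]
if W>800:o=cv2.resize(o,(800,int(H*800/W)))
cv2.imwrite('pics/col.png',np.clip(o*1.4,0,255))
# predicted silhouette of collar for heights, for each view
def sil(c,x,y,z):
    a=np.linspace(0,2*np.pi,60); P=np.array([proj(c,[x+.014*np.cos(q),y+.014*np.sin(q),z+k]) for q in a for k in(-.005,.005)])
    return P.min(0).round(1),P.max(0).round(1)
print('foot w',onz(w,404,59.5,.005),'ball w',onz(w,485.5,28,.215),'foot t',onz(t,232.5,164.5,.005))
for z in(.145,.15,.155,.16,.165):
    for k,(c,b) in cs.items(): print(z,k,*sil(c,.766,.1145,z))
E
```

```text
w [439  22  34  34] 677 [453.66026588  39.51994092] ((19.5, 22.5), 18.506855010986328)
s [318 147  11   7] 54 [322.57407407 150.53703704] ((13.0, 10.0), 5.385264873504639)
t [218 135  12  13] 103 [223.77669903 141.39805825] ((13.5, 15.94444465637207), 6.2386698722839355)
foot w [0.76880884 0.11495813 0.005     ] ball w [0.76645955 0.1162095  0.215     ] foot t [0.76747118 0.11507115 0.005     ]
0.145 w [431.2  27.5] [464.7  60.9]
0.145 s [315.8 152.5] [327.6 160.1]
0.145 t [219.  138.2] [232.3 151.9]
0.15 w [433.2  26.4] [467.3  60.3]
0.15 s [315.9 150.5] [327.7 158.2]
0.15 t [218.7 137.3] [232.  151.1]
0.155 w [435.3  25.2] [469.9  59.6]
0.155 s [316.  148.6] [327.8 156.2]
0.155 t [218.3 136.4] [231.7 150.3]
0.16 w [437.4  24. ] [472.6  59. ]
0.16 s [316.1 146.6] [328.  154.2]
0.16 t [218.  135.5] [231.5 149.5]
0.165 w [439.5  22.8] [475.4  58.3]
0.165 s [316.2 144.6] [328.1 152.2]
0.165 t [217.6 134.6] [231.2 148.6][ WARN:0@0.699] global loadsave.cpp:1063 imwrite_ Unsupported depth image for selected encoder is fallbacked to CV_8U.
```

View pics/col.png

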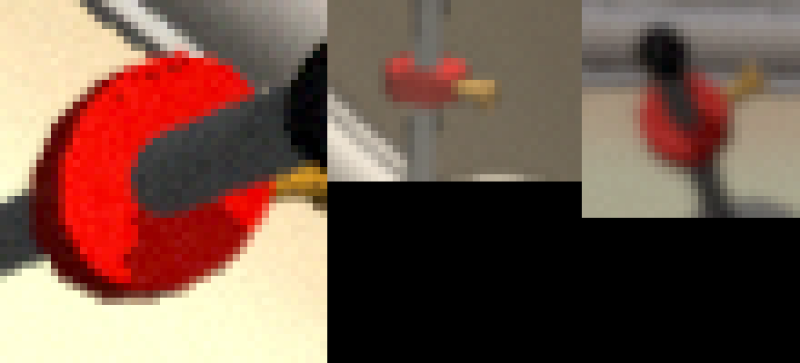

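```bash
python3 - <<'E'
from h import *
w=load('w5');s=load('side0')
c=s['color'][120:222,300:345,::-1]; cv2.imwrite('pics/post.png',cv2.resize(c,None,fx=5,fy=5,interpolation=cv2.INTER_NEAREST))
def ringp(c,x,y,z,r):
    P=np.array([proj(c,[x+r*np.cos(q),y+r*np.sin(q),z]) for q in np.linspace(0,6.28,60)]); return P.min(0).round(1),P.max(0).round(1)
for x,y in[(.766,.1145),(.768,.1155)]:
    print('side foot z0',ringp(s,x,y,0,.032),'z.008',ringp(s,x,y,.008,.032),'top220',proj(s,[x,y,.22]))
    print('wrist foot',ringp(w,x,y,0.004,.032),'top220',proj(w,[x,y,.22]),proj(w,[x,y,.21]))
print('dish1 side',ringp(s,.6046,.2226,.0,.0305),ringp(s,.6046,.2226,.015,.0305))
print('ring side',ringp(s,.568,-.1724,.0,.036),ringp(s,.568,-.1724,.012,.036))
E
```

```text
side foot z0 (array([306.3, 203.9]), array([331., 215.])) z.008 (array([306.4, 201.2]), array([331.2, 212.1])) top220 (np.float64(323.45624853753054), np.float64(126.00965451894164))
wrist foot (array([379.3,  35.7]), array([426.4,  86.6])) top220 (np.float64(490.323575334376), np.float64(28.503533432561426)) (np.float64(483.34571385074776), np.float64(31.148053316950552))
side foot z0 (array([306.9, 203.7]), array([331.5, 214.7])) z.008 (array([307., 201.]), array([331.7, 211.9])) top220 (np.float64(324.08144379118255), np.float64(125.84570958220647))
wrist foot (array([379.6,  33.9]), array([426.7,  84.9])) top220 (np.float64(491.0987813424173), np.float64(25.255382240228528)) (np.float64(484.07667326833297), np.float64(28.020423455392063))
dish1 side (array([237.7, 194.7]), array([260. , 204.2])) (array([237.4, 189.8]), array([259.9, 199.1]))
ring side (array([257.2, 277. ]), array([295.9, 301.2])) (array([257.1, 271.9]), array([296.1, 295.9]))
```

View pics/post.png

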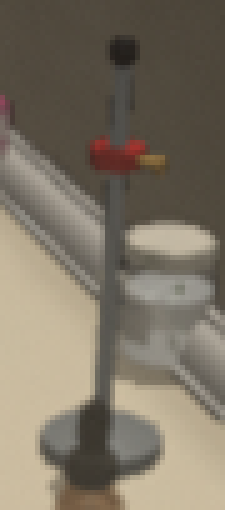

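```bash
python3 - <<'E'
from h import *
w=load('w5')
def sil(c,x,y,z):
    a=np.linspace(0,2*np.pi,90); P=np.array([proj(c,[x+.014*np.cos(q),y+.014*np.sin(q),z+k]) for q in a for k in(-.005,.005)])
    return P.min(0).round(1),P.max(0).round(1)
for z in(.156,.159,.162,.165): print(z,sil(w,.768,.1155,z), sil(load('side0'),.768,.1155,z), sil(load('top0'),.768,.1155,z))
# lens ring in hand
g=cv2.cvtColor(w['color'],cv2.COLOR_RGB2GRAY)
for f in('w3','w5'):
    g=cv2.cvtColor(load(f)['color'],cv2.COLOR_RGB2GRAY); print(f,[np.where(g[98,180:400]<90)[0][[0,-1]]+180],np.where(g[150:200,292]<90)[0].max()+150, np.where(g[0:20,292]<90)[0][:3])
# predicted ring silhouette at lens offset d*.0763, level, underside at TCP
for f in('w5',):
    c=load(f); S=c['state'];p=S['tool_pos'];R=cv2.Rodrigues(S['tcp_rot'])[0]; print(R[:,1],R[:,2],R[:,0])
    d=R[:,2]; L=p+.0763*d
    for dz in(-.006,-.003,0,.003):
        P=np.array([proj(c,L+[.036*np.cos(q),.036*np.sin(q),.006+dz+.003]) for q in np.linspace(0,6.28,90)]);print(dz,P.min(0).round(1),P.max(0).round(1))
E
```

```text
0.156 (array([436.2,  22.3]), array([471.,  57.])) (array([316.7, 148. ]), array([328.5, 155.6])) (array([217.9, 135.4]), array([231.3, 149.2]))
0.159 (array([437.5,  21.5]), array([472.7,  56.6])) (array([316.7, 146.8]), array([328.5, 154.4])) (array([217.6, 134.8]), array([231.1, 148.7]))
0.162 (array([438.8,  20.8]), array([474.3,  56.2])) (array([316.8, 145.6]), array([328.6, 153.2])) (array([217.4, 134.3]), array([231. , 148.2]))
0.165 (array([440.1,  20. ]), array([476. ,  55.8])) (array([316.9, 144.5]), array([328.7, 152. ])) (array([217.2, 133.7]), array([230.8, 147.7]))
w3 [array([197, 386])] 195 [0 1 2]
w5 [array([197, 386])] 195 [0 1 2]
[-0.00273612 -0.00116355 -0.99999558] [ 0.84945431  0.527654   -0.00293817] [ 5.27655087e-01 -8.49458593e-01 -4.55342591e-04]
-0.006 [200.7  -5.4] [387.6 191.4]
-0.003 [198.7  -8.1] [389.7 193.2]
0 [196.6 -10.8] [392.  195.1]
0.003 [194.4 -13.7] [394.3 197. ]
```

```bash
python3 - <<'E'
from h import *
w=load('w5');print(onz(w,273.3,121,.013))
D=(onz(w,273.3,121,.013)+[.6046,.2226,.013])/2; print(D)
d=np.array([.8495,.5277]); plan([*(D[:2]-.0763*d),.157],[-d[1],d[0]])
E
```

```text
[0.60606917 0.22398003 0.013     ]
[0.60533459 0.22329001 0.013     ]
pos [0.57526472 0.17407764 0.37047373] shift [-0.0258  0.2135 -0.0243] turn -0.0 q [ 0.253  0.072  1.574 -0.     1.498  1.268] toolxyz rows [[0.528, -0.849, -0.0], [-0.002, -0.001, -1.0], [0.849, 0.528, -0.003]]
```

Emit:
arm_command --pt "-0.006 0.02 -0.006 0" --pt "-0.01 0.04 -0.009 0" --pt "-0.01 0.045 -0.009 0" --pt "0 0.045 0 0" --pt "0 0.035 0 0" --pt "0 0.02 0 0" --pt "0 0.009 0 0" --pt "0 0 0 0" --pt "0 0 0 0" --pt "0 0 0 0"

```text
time: 8.78
tool_pos: [0.543, 0.1849, 0.1593]
tcp_rot: [-1.421, 0.788, -0.791]
wrist_force: [-0.7, 0.8, -1.6]
width: 0.19
```

```bash
python3 - <<'E'
from h import *
w=snap('wrist','w6');s=snap('side','s6');t=snap('top','t6')
D=[.6053,.2233];d=np.array([.8495,.5277])
plan([*(np.array(D)-.0763*d),.157],[-d[1],d[0]])
def ringp(c,x,y,z,r):
    P=np.array([proj(c,[x+r*np.cos(q),y+r*np.sin(q),z]) for q in np.linspace(0,6.28,60)]); return P.min(0).round(1),P.max(0).round(1)
for k,c in(('s',s),('t',t),('w',w)): print(k,ringp(c,*D,.166,.036),ringp(c,*D,.154,.036),'dish',proj(c,[*D,.013]))
a=cv2.resize(s['color'][110:250,200:360,::-1],(560,490),interpolation=cv2.INTER_CUBIC);cv2.imwrite('pics/s6c.png',a)
b=cv2.resize(t['color'][120:300,130:330,::-1],(666,600),interpolation=cv2.INTER_CUBIC);cv2.imwrite('pics/t6c.png',np.clip(b*1.5,0,255).astype(np.uint8))
E
```

```text
pos [0.54235926 0.18479361 0.15851569] shift [ 0.0005  0.0015 -0.0025] turn 0.001 q [0.285 0.129 1.904 0.    1.108 1.299] toolxyz rows [[0.529, -0.849, 0.0], [0.001, 0.0, -1.0], [0.849, 0.529, 0.001]]
s (array([233.3, 136.4]), array([261.6, 144.7])) (array([233.5, 140.8]), array([261.6, 149.3])) dish (np.float64(248.9212706835338), np.float64(194.9073745696691))
t (array([150.7, 196.2]), array([185.3, 230.1])) (array([152.5, 197.6]), array([186.6, 231. ])) dish (np.float64(184.96248857135106), np.float64(225.1669470659391))
w (array([200. ,   1.7]), array([390.3, 200.9])) (array([207.4,  10.9]), array([382.2, 193.8])) dish (np.float64(292.8268731262019), np.float64(107.61308456293463))
```

View pics/s6c.png

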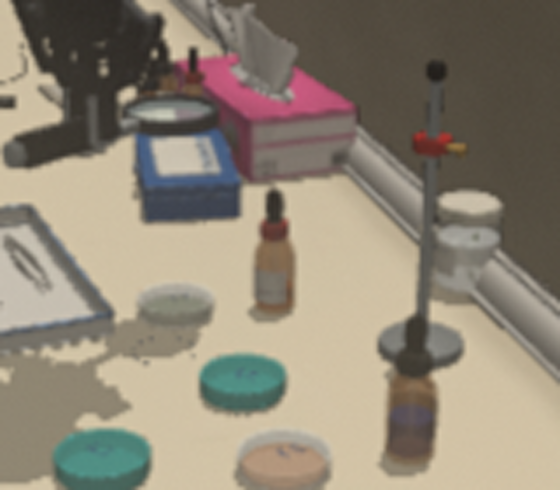

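View pics/t6c.png

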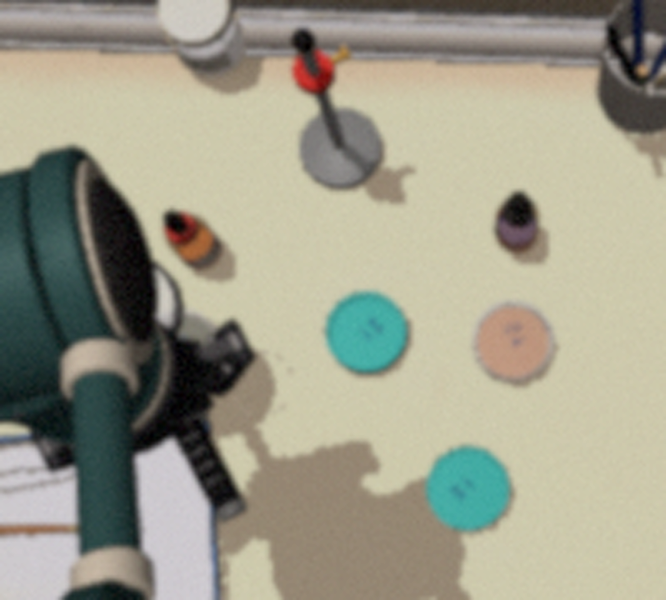

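View pics/w6.png

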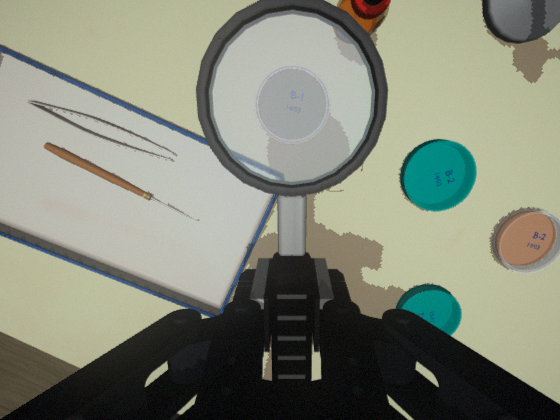

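The lens surrounds the grey-green dish: dish centre (292.5,105), ring centre column 291.5. The side view puts the lens about 1 mm above the 0.160 m target and the TCP readout agrees, so I'll trim slightly.

Emit:
arm_command --pt "0.0005 0.0015 -0.001 0" --pt "0 0 0 0" --pt "0 0 0 0" --pt "0 0 0 0" --pt "0 0 0 0"

```text
time: 9.55
tool_pos: [0.5414, 0.1837, 0.1563]
tcp_rot: [-1.422, 0.79, -0.79]
wrist_force: [0.2, 0.2, -1.8]
width: 0.191
```

```bash
python3 - <<'E'
from h import *
w=snap('wrist','w7');s=snap('side','s7')
P=[]
for i in range(4):
    read_camera('side'); P.append(sensors.read_state()['tool_pos'])
P=np.mean(P,0);st=sensors.read_state();R=cv2.Rodrigues(st['tcp_rot'])[0]
print('TCP',P,'lens',P+R[:,2]*.0763+[0,0,.003],'down',R[:,1],'vel',np.abs(st['joint_vel']).max())
# dish in wrist
h=cv2.cvtColor(w['color'],cv2.COLOR_RGB2GRAY); 
a=w['color'][55:155,240:345,::-1];cv2.imwrite('pics/d7.png',cv2.resize(a,None,fx=5,fy=5))
# side: bottles/dishes/post unmoved vs side0
s0=load('side0'); df=cv2.absdiff(s['color'],s0['color']).max(2); 
for n,(x0,y0,x1,y1) in {'bR':(271,165,286,200),'bB':(308,200,326,242),'post':(316,126,334,200),'p1':(238,190,262,206),'p2':(266,232,296,252)}.items(): print(n,df[y0:y1,x0:x1].mean().round(1))
print('px/collar',[proj(w,[.6053+k*.8495,.2233+k*.5277,.015]) for k in(0,.001,.002)])
E
```

```text
TCP [0.54136369 0.18369491 0.15628586] lens [0.60614    0.22401511 0.15928777] down [ 1.15121802e-05  2.88779329e-05 -1.00000000e+00] vel 0.0018560833542038103
bR 5.2
bB 3.9
post 3.7
p1 7.2
p2 5.4
px/collar [(np.float64(292.725392256568), np.float64(104.54305677652408)), (np.float64(292.72905917516607), np.float64(103.21356858900043)), (np.float64(292.732734093437), np.float64(101.88118001789368))]
```

View pics/d7.png

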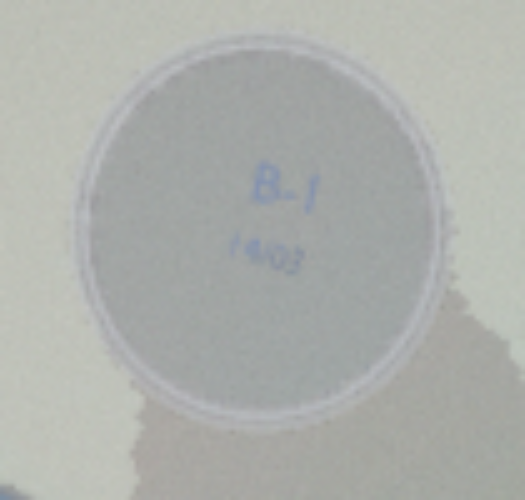

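The lens sits within about 1.5 mm of the dish centre. Height is about 0.159–0.160 m, the arm is still and the neighbouring objects haven't moved, so I'm handing in.

```bash
python3 - <<'E'
from h import *
print(job.finish_job())
E
```

```text
the job is handed in; nothing more can be done
None
```

I picked up the magnifier by its grip and handed the job in while holding it level and still over the grey-green dish. That dish, petri_1, is the one with the red-capped bottle behind it. The job took about 10 s of the 32 s allowed.

**Last checks**
- **Position:** the lens centre is at about (0.606, 0.224, 0.159) m. The dish centre came out at (0.605, 0.223) m from the top camera with one wrist view, and (0.607, 0.225) m from the last wrist view. The two disagree by about 2 mm, and the lens sits between them.
- **Height:** I put the collar at 0.160 m. The separate wrist and side estimates ranged from 0.156 to 0.165 m, so the height match is good to a few millimetres. A first two-camera fix, at 0.157 m, had a 5.5 mm gap between its rays, so I didn't rely on it.
- **Level and still:** the tool points straight down, the rim's place in the gripper has not shifted since the lift, and the joints are at rest.
- **Other objects:** the dishes, bottles and post look unchanged from the start in the side view.

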